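# Re-hang the stopper bin in the notch of the pipette rail

## Robot

A 6-joint arm with a two-finger parallel gripper is mounted at the origin on the work surface. World frame = base frame: x ahead of the robot, y to its left, z up, the work surface at z = 0. Lengths are in m, angles in rad, forces in N, time in s.
With the tool pointing down it reaches from about 0.35 to 0.975 m from the base axis. Payload 4.9 kg.
Tool frame: the origin (TCP) lies on the front face of the gripper's body, between the roots of the fingers; the fingertips stand ctrl.tip_extent ahead of it and the grasp point (between the pads) lies 54 mm ahead of it (ctrl.tip_extent is the distance from the TCP to the fingertips, in m); z points along the fingers, y is the line along which they close (so a half turn about z gives the same grasp; the last joint's range is limited). The gripper opens to 85 mm and grips with 20 to 120 N. Pads are 22 mm wide; open, the fingers measure 114 mm over their backs; the gripper's body (76 mm by 85 mm) begins 54 mm behind the grasp point. The pads swing forward as they close: fully open they stand 13 mm farther back than shut.
Start: joints at [1.174, 0.053, 1.613, -0, 1.476, -0.119], TCP at [0.171, 0.601, 0.304] pointing down, gripper open.
Joint ranges: [-3.01, 3.01], [-1.01, 2.22], [0.06, 2.58], [-1.02, 4.17], [0.09, 2.62], [-3.14, 3.14]. Speed limits (rad/s): [2.57, 2.57, 3.14, 3.14, 3.14, 3.14].

## Interface

Orientations are given as a rotation vector (axis times angle).
In Python, from station import ctrl gives the robot as it stands.
- The arm moves only by the tool apply_moves, never from a script. Its argument "rows" is one flat list of numbers, 6 for each row, row after row: the shift along the tool's x, y, z normalised to -1 to 1, where 1 is 0.6 m, then the turn, a rotation vector about the tool's x, y, z normalised to -1 to 1, where 1 is 90 degrees. A call has 1 to 20 rows; each row is the pose to reach, as a shift and turn from the pose commanded when the call began, along the tool's axes at that moment; what a row does not reach only later rows make up. A row lasts 1/10 s, in which the tool goes at most 50 mm and 8.59 degrees, less where a joint would pass 70% of its speed; a pose out of reach is approached as far as the arm can. A call with a number of a shift or a turn outside -1 to 1 is refused whole. A call with a gripper value outside its range is refused whole. "grip" is the opening, from 0 (shut) to 1 (fully open), set as the call begins (left out, the last holds). The fingers move at their own pace and stop on an object; "grip_force" is the grip in N (left out, the last holds). Time passes only in rows, so rows that repeat a pose let the fingers close. It gives the time, the measured TCP pose, the force, the opening and the grip force at its end, in the units of the state.
- ctrl.get_obs(): the state, without advancing time (a new reading comes with each control period).
- ctrl.get_image(name): name is "side" or "top"; returns (picture, depth): 420x560x3 uint8, blue, green, red; 420x560 float32, m along the optical axis (not along the pixel's ray), 0 where there is no reading.
- ctrl.camera_model(name): a dict with "mtx" (3x3 intrinsics, pixels), "R" (3x3) and "t" (3): a world point X has camera coordinates R X + t. Camera axes: x right, y down, z forward; pixel columns grow to the right and rows downward; lengths in m; the calibration is good to about 2 mm. A picture is of the moment at which its call begins. camera_model takes no time and is no camera call.
- ctrl.finish_job(): hands the job in; it is judged then, once.
The state is a dict: "t": time; "q": joint angles; "dq": joint speeds; "effort": joint torques, N m; "tool_pos": TCP position; "tool_rot": TCP orientation; "contact_force": force on the tool from outside, world axes, zero at the start; "wrist_torque": the same for the moment, N m; "opening": finger opening in m; "grip_force": force on a finger pad.
Only numpy, scipy, OpenCV 4.12 (cv2) and the standard library are available. Lean on these libraries where they do the work, as an engineer would, in place of code of your own. Each camera call takes 0.05 s, during which the arm holds its last target. There are 200 camera calls.

## Task

Move the wide bin of rubber stoppers from the low rail to the higher rail, the one that carries the pipettes, and hang it there fully home: nib in the notch of the rail's top edge, hook down on the rail, foot tucked under it. The front has to be swung up about the rail before the foot comes free and the hook lifts off, and on the other rail the notch is found by sliding the hooked-on, tilted bin along until it drops. Keep the stoppers in the bin, do not tip it far over, and leave the other bins and the things on the bench where they are.

Things in the scene. Friction and masses are not known exactly. Their poses are not given: they have to be found in the camera images.
- bin: The wide white plastic bin, open on top, 100 mm wide (y), 140 mm long, 88 mm high, some 0.2 kg, loose, hung on the low rail, front to the robot. Origin under the floor's middle; x to its back (the rail), z up. Walls 4 mm; back face at x = +60; sides 84 mm high at the back, 59 at the front. Hung, its front droops about 5 degrees.
- bin_tab (a point): Centre of the thick pull tab on top of the front wall, (-61, 0, 59) mm in the bin's frame: 10 mm thick, 64 wide, 28 high. Tab and front wall lean 15 degrees out to the robot at the top, so fingers lying along it point down and away from the robot. Its top is 14 mm above this point; inside, the floor is 55 mm below it.
- bin_hook (a point): Middle of the hook's slot under its web, (65, 0, 84) mm in the bin's frame; home, it lies on the rail's top. Slot 11.5 mm wide at the root (x 60 to 71.5); behind it a 4 mm lip, full width, 13 mm deep, flares 20 degrees back (tip x 76 to 80): with the front up 20 degrees it is upright and slips over the rail, 2 mm to spare. An index nib, 8 mm wide (y), 6 deep, spans the slot under the web at y = 0.
- bin_foot (a point): Rear upper edge of the full-width foot low on the back wall, (66, 0, 56) mm in the bin's frame; 5 mm thick, juts 6 mm. Home, it is 3 mm below the rail's lower edge, 6 mm behind its front face: the bin cannot be lifted straight up. Front up 15 degrees or more about the rail, it is clear in front of it. With the nib riding on the rail's top, not in a notch, it cannot go under the rail.
- store_stand: Low aluminium rail stand, fixed, facing the robot: a bar 10 mm thick (x), 400 long (y), 25 high, its top 150 mm above the bench; end caps 16 x 8 x 34 mm; posts 35 mm behind the bar. Origin on the bench under the bar's middle; x away from the robot, y along the bar, z up.
- store_rail (a point): Middle of the top edge of the low rail, 150 mm above its stand's origin. The bin's nib sits in this rail's notch.
- station_stand: The higher rail stand, fixed, same bar and frame, its top 200 mm above the bench. At y = +150 mm a holder, 80 mm wide, with two micropipettes standing 60 mm above the rail and 50 mm out in front (fixed to it); near y = -155 mm hangs a narrow bin. Some 220 mm between are free.
- station_rail (a point): Middle of the top edge of the higher rail, 200 mm above its stand's origin. Somewhere within 40 mm either side of this point along the bar is the free notch, 14 mm wide and 7.5 mm deep, through the bar's thickness; its place is not reported: feel for it with the nib.
- narrow_bin_a: A narrow bin, 70 mm wide, otherwise of the same form and frame as the wide one, hung on the low rail. It has no nib. Leave alone.
- narrow_bin_b: A narrow bin, 70 mm wide, the same, hung on the higher rail. It has no nib. Leave alone.
- stopper_a_mid (a point): Middle of a loose black rubber stopper, 33 mm across and 30 mm high, in the back half of the wide bin.
- stopper_b_mid (a point): Middle of the second such stopper, in the back half of the wide bin.
- beaker: Clear beaker, 72 mm across and 95 mm high, standing loose on the bench between the two stands, in front of the rails. Origin at the centre of its underside. Leave alone.
- wash_bottle: White wash bottle, 74 mm across and 200 mm high, loose on the bench behind the rails. Origin at the centre of its underside. Leave alone.
- tip_box: Box of pipette tips with a clear lid, 125 x 85 x 63 mm, loose on the bench in front and to the right. Origin at the centre of its underside. Leave alone.
- dish: Shallow glass dish, 90 mm across and 18 mm high, loose on the bench in front and to the left. Origin at the centre of its underside. Leave alone.

How it is judged:
By the outcome, as a careful person would: the job done as asked, in the order asked, and still so for the second after the job is handed in, with the robot touching nothing.
It also fails if it takes over 72 s, if anything falls off the work surface, if the arm or the gripper's body presses on something with over 40 N, if the wrist force passes 120 N, or if a joint passes its speed limit or range.

## Working session

There is one attempt and no reset: what is moved stays moved. The work goes in short steps, Python scripts to look and compute and a tool call to move; the robot and the scene stay as the last step left them, time stands still between calls to the robot, and variables do not carry over. Pictures are saved under pics/ and viewed, at most 10 in all, crops included, and the job is handed in when it is done.

Besides the shell and the picture viewer there is one more tool, called after "Call:" as a command line: name --argument value ..., lists and objects as JSON in quotes. apply_moves: Moves the arm, as the interface text tells. Its arguments: {"type":"object","properties":{"rows":{"type":"array","items":{"type":"number"}},"grip":{"type":"number"},"grip_force":{"type":"number"}},"required":["rows"]}

```bash
mkdir -p pics; ls; python3 - <<'E'
from station import ctrl
import cv2,numpy as np
print(ctrl.get_obs(), ctrl.tip_extent)
for n in("side","top"):
    p,d=ctrl.get_image(n); cv2.imwrite(f"pics/{n}0.png",p); np.save(f"{n}0.npy",d); m=ctrl.camera_model(n); print(n,m, -m["R"].T@m["t"])
E
```

```text
pics
{'t': 0.0, 'q': array([ 1.17400008e+00,  5.33475859e-02,  1.61430825e+00,  4.65694373e-07,
        1.47600493e+00, -1.19000340e-01]), 'dq': array([ 0.00010196, -0.00236034,  0.00037935,  0.00047405,  0.00083666,
        0.0011887 ]), 'effort': array([-2.87207724e-03, -3.93684411e+01, -3.70173383e+01, -2.89749187e-04,
        7.20647833e-03,  3.81323090e-06]), 'tool_pos': array([0.1712103 , 0.60059182, 0.30266011]), 'tool_rot': array([-0.43488581, -3.11081214,  0.00314043]), 'contact_force': array([-0.98122114,  0.0983739 , -0.22825131]), 'wrist_torque': array([ 0.01499327, -0.01383264,  0.03711149]), 'grip_force': 0.0, 'opening': 0.08495594591729318} 0.0726
side {'mtx': array([[396.67040464,   0.        , 275.2130077 ],
       [  0.        , 396.67040464, 207.67822809],
       [  0.        ,   0.        ,   1.        ]]), 'R': array([[-0.98802613, -0.15326964, -0.01768576],
       [-0.10293782,  0.74023786, -0.66441833],
       [ 0.11492683, -0.65464213, -0.74715159]]), 't': array([0.56792652, 0.15525725, 1.15039937])} [0.44489633 0.72521849 0.9727227 ]
top {'mtx': array([[447.80930369,   0.        , 285.16419059],
       [  0.        , 447.80930369, 206.74088114],
       [  0.        ,   0.        ,   1.        ]]), 'R': array([[-0.01808527, -0.99980795,  0.00754847],
       [-0.98374842,  0.01644486, -0.17879771],
       [ 0.17863923, -0.0106594 , -0.9838569 ]]), 't': array([0.00678309, 0.578526  , 1.60335908])} [0.28282387 0.01435884 1.68086382]
```

View pics/side0.png

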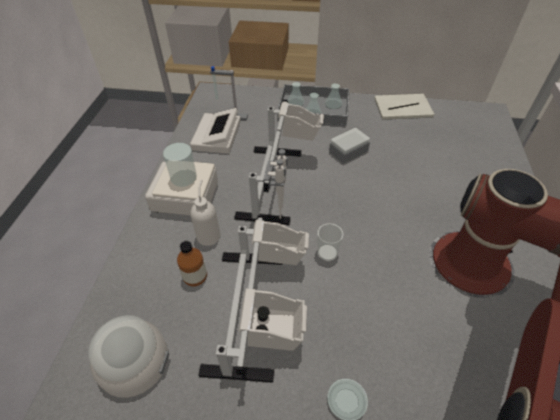

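View pics/top0.png

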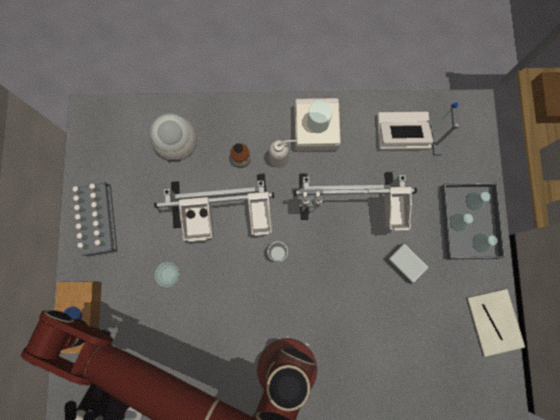

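The wide bin with two stoppers is at about (196,220) in top and (275,320) in side. The low rail runs about (157,206)–(273,195) in top. The higher rail runs about (297,190)–(416,190), with the pipettes at (315,195) and the narrow bin at (400,210). Next I'll get metric geometry.

```bash
cat > h.py <<'E'
from station import ctrl
import cv2,numpy as np
from scipy.spatial.transform import Rotation as Ro
def cloud(n,d):
    m=ctrl.camera_model(n);v,u=np.mgrid[0:420,0:560]
    c=np.stack([(u-m["mtx"][0,2])/m["mtx"][0,0]*d,(v-m["mtx"][1,2])/m["mtx"][1,1]*d,d],-1)
    return (c-m["t"])@m["R"]
def ray(n,u,v,z):
    m=ctrl.camera_model(n);o=-m["R"].T@m["t"];r=m["R"].T@np.linalg.solve(m["mtx"],[u,v,1.]);return o+r*(z-o[2])/r[2]
def pix(n,X):
    m=ctrl.camera_model(n);c=m["R"]@np.array(X)+m["t"];p=m["mtx"]@c;return p[:2]/p[2]
E
python3 - <<'E'
from h import *
d=np.load("top0.npy");P=cloud("top",d)
# print bench check
print(P[300,180],P[150,350])
for nm,us,vs,zr in(("low",(155,276),(185,210),(.135,.16)),("high",(295,418),(180,202),(.185,.21))):
    Q=P[vs[0]:vs[1],us[0]:us[1]].reshape(-1,3);Q=Q[(Q[:,2]>zr[0])&(Q[:,2]<zr[1])]
    print(nm,len(Q)); 
    # profile: per y bin max z & x
    for y in np.arange(Q[:,1].min(),Q[:,1].max(),.03):
        s=Q[abs(Q[:,1]-y-.015)<.015]; 
        if len(s):print(np.round(y+.015,3),np.round([s[:,0].min(),np.median(s[:,0]),s[:,0].max(),np.median(s[:,2]),s[:,2].max()],3))
a=cv2.imread("pics/top0.png")[165:265,145:425];s=cv2.imread("pics/side0.png")[90:385,205:345]
cv2.imwrite("pics/tc.png",cv2.resize(a,None,fx=2.85,fy=2.85,interpolation=cv2.INTER_CUBIC))
cv2.imwrite("pics/sc.png",cv2.resize(s[170:],None,fx=4.5,fy=4.5,interpolation=cv2.INTER_CUBIC))
E
```

```text
[0.24674755 0.38776947 0.00242333] [ 0.80782159 -0.26065092  0.00442036]
low 694
0.051 [0.555 0.6   0.614 0.152 0.158]
0.081 [0.591 0.606 0.641 0.152 0.16 ]
0.111 [0.557 0.596 0.613 0.154 0.16 ]
0.141 [0.593 0.597 0.612 0.15  0.156]
0.171 [0.592 0.595 0.603 0.15  0.159]
0.201 [0.588 0.595 0.6   0.151 0.157]
0.231 [0.585 0.591 0.599 0.15  0.158]
0.261 [0.558 0.587 0.6   0.152 0.159]
0.291 [0.577 0.585 0.602 0.155 0.16 ]
0.321 [0.574 0.585 0.599 0.154 0.16 ]
0.351 [0.559 0.58  0.596 0.153 0.16 ]
0.381 [0.575 0.579 0.588 0.15  0.157]
0.411 [0.573 0.609 0.634 0.144 0.159]
0.441 [0.568 0.575 0.585 0.148 0.159]
high 718
-0.431 [0.564 0.597 0.612 0.202 0.21 ]
-0.401 [0.592 0.606 0.641 0.202 0.21 ]
-0.371 [0.565 0.599 0.616 0.203 0.21 ]
-0.341 [0.597 0.602 0.608 0.2   0.207]
-0.311 [0.598 0.602 0.61  0.199 0.209]
-0.281 [0.597 0.602 0.609 0.196 0.204]
-0.251 [0.597 0.601 0.608 0.201 0.206]
-0.221 [0.598 0.601 0.606 0.199 0.204]
-0.191 [0.597 0.602 0.607 0.201 0.207]
-0.161 [0.597 0.602 0.607 0.2   0.206]
-0.131 [0.571 0.602 0.613 0.201 0.21 ]
-0.101 [0.571 0.594 0.614 0.199 0.21 ]
-0.071 [0.572 0.607 0.646 0.196 0.21 ]
-0.041 [0.572 0.598 0.612 0.202 0.209]
```

View pics/tc.png

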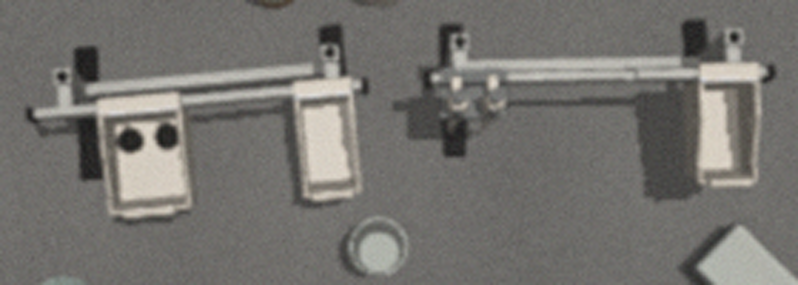

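View pics/sc.png

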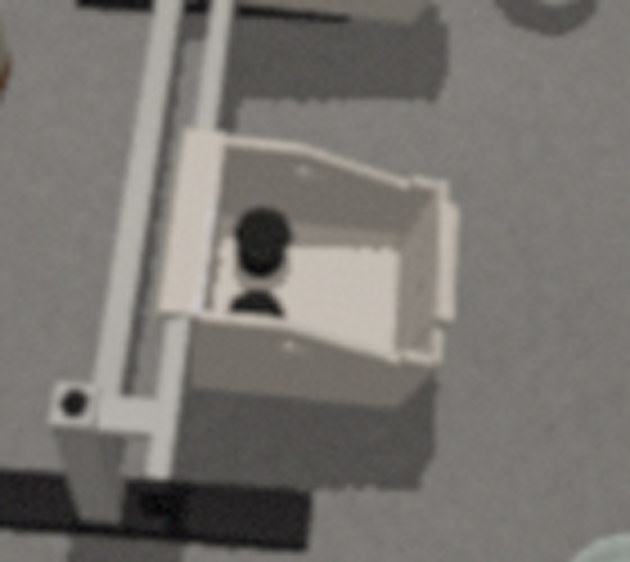

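The top crop shows the wide bin, with its hook web at about crop (97–180,100) and its tab at about (145,213). A small mark on the high rail at crop (632,74) may be the notch. Next I'll fit the rails and check the tab prediction.

```bash
python3 - <<'E'
from h import *
d=np.load("top0.npy");P=cloud("top",d)
def fit(us,vs,zc,ys):
    Q=P[vs[0]:vs[1],us[0]:us[1]].reshape(-1,3);Q=Q[abs(Q[:,2]-zc)<.012]
    Q=Q[np.any([(Q[:,1]>a)&(Q[:,1]<b) for a,b in ys],0)]
    k=np.polyfit(Q[:,1],Q[:,0],1)
    for _ in range(3):
        r=Q[:,0]-np.polyval(k,Q[:,1]);Q=Q[abs(r)<.008];k=np.polyfit(Q[:,1],Q[:,0],1)
    return k,len(Q),Q[:,0].std(),Q[:,2].mean()
print(fit((155,276),(185,210),.15,[(.14,.27),(.37,.40)]),fit((295,418),(180,202),.2,[(-.35,-.15)]))
# brightness-weighted rail centres from image (top), z plane
g=cv2.imread("pics/top0.png").astype(int).sum(2)
for u in list(range(213,246,6))+list(range(330,388,3)):
    z=.15 if u<290 else .2
    c=g[183:203,u]; v=183+np.arange(20); m=(P[183:203,u,2]>z-.012)&(P[183:203,u,2]<z+.012)
    print(u,v[m],c[m],np.round(ray("top",u,v[m].mean(),z)[:2],4))
# ends: caps; dark pixels
for n,uv,z in(("lowL",(156.5,205.5),.15),("lowR",(273,195.5),.15),("hiL",(297,192),.2),("hiR",(415.5,190),.2),("mark",(366.8,191),.2),("web L",(179,200),.156),("web R",(208.3,198.5),.156)):print(n,ray("top",*uv,z).round(4))
# tab in side view
S=cloud("side",np.load("side0.npy"));print(S[290:345:6,300:310,:].shape)
for v in range(285,350,5):
    for u in range(300,308,1):
        p=S[v,u]
        if p[2]>.11:print(v,u,p.round(3),end=' | ')
E
```

```text
(array([-0.07795926,  0.60954676]), 167, np.float64(0.007043729622302897), np.float64(0.1504412256955783)) (array([-0.00434285,  0.60116265]), 207, np.float64(0.0032901053134846967), np.float64(0.19923438727519757))
213 [198 199 200 201] [441 543 550 380] [0.5906 0.2485]
219 [198 199 200] [503 551 433] [0.592  0.2276]
225 [197 198 199] [458 543 518] [0.5952 0.2068]
231 [197 198 199] [506 550 430] [0.5949 0.1859]
237 [196 197 198 199] [491 549 521 384] [0.5963 0.165 ]
243 [196 197 198] [532 542 425] [0.5977 0.1441]
330 [190 191 192 193] [472 553 532 378] [ 0.6016 -0.1544]
333 [190 191 192 193] [528 569 563 366] [ 0.6014 -0.1645]
336 [190 191 192 193] [513 554 491 330] [ 0.6013 -0.1747]
339 [190 191 192] [496 555 499] [ 0.6028 -0.1849]
342 [190 191 192 193] [523 554 491 347] [ 0.6009 -0.195 ]
345 [190 191 192] [523 553 480] [ 0.6025 -0.2053]
348 [191 192] [549 468] [ 0.6006 -0.2154]
351 [190 191 192] [513 541 473] [ 0.6022 -0.2256]
354 [190 191 192] [513 547 450] [ 0.602  -0.2358]
357 [190 191 192] [505 549 439] [ 0.6018 -0.2459]
360 [190 191 192] [500 536 430] [ 0.6016 -0.2561]
363 [1
[... 1464 characters left out ...]
2 0.122] | 320 302 [0.462 0.314 0.126] | 320 303 [0.46  0.314 0.128] | 320 304 [0.458 0.313 0.126] | 320 305 [0.455 0.312 0.125] | 320 306 [0.453 0.312 0.126] | 325 300 [0.465 0.322 0.118] | 325 301 [0.463 0.323 0.12 ] | 325 302 [0.461 0.325 0.126] | 325 303 [0.458 0.328 0.133] | 325 304 [0.456 0.325 0.127] | 325 305 [0.454 0.326 0.128] | 330 300 [0.464 0.335 0.12 ] | 330 301 [0.462 0.337 0.124] | 330 302 [0.46  0.338 0.126] | 330 303 [0.457 0.337 0.125] | 330 304 [0.455 0.337 0.126] | 330 305 [0.453 0.337 0.128] | 335 300 [0.463 0.345 0.115] | 335 301 [0.461 0.345 0.118] | 335 302 [0.458 0.345 0.118] | 340 300 [0.462 0.356 0.115] | 340 301 [0.459 0.356 0.115] | 340 302 [0.457 0.358 0.12 ] |
```

The tab top measured in side depth, (.458,.306,.127), agrees with the prediction from the rail and droop. The low rail yaw is about 0.0715 and the high rail about 0. I'll move to a pre-grasp pose.

```bash
cat >> h.py <<'E'
import os
def load():
    if os.path.exists("cmd.npz"):
        c=np.load("cmd.npz");return c["p"],c["R"]
    return np.array([.171,.601,.304]),Ro.from_rotvec(ctrl.get_obs()["tool_rot"]).as_matrix()
def state():
    o=ctrl.get_obs();p,R=load()
    print("t",o["t"],"tcp",o["tool_pos"].round(4),"cmd",p.round(4),"angerr",np.degrees(Ro.from_matrix(R.T@Ro.from_rotvec(o["tool_rot"]).as_matrix()).as_rotvec()).round(2),"q",o["q"].round(2),"F",o["contact_force"].round(2),"T",o["wrist_torque"].round(2),o["opening"].round(4),o["grip_force"])
def ori(phi,a):  # bin front-up phi deg, stand yaw a rad: tool frame lying along the tab
    t=np.radians(15-phi);ex=np.array([np.cos(a),np.sin(a),0]);z=np.sin(t)*ex-np.cos(t)*np.array([0,0,1.])
    y=np.cos(t)*ex+np.sin(t)*np.array([0,0,1.]);return np.stack([np.cross(y,z),y,z],1)
def tcp(hook,phi,a,back=.054): # TCP pose for bin with hook point world pos, pitch phi, yaw a
    f=np.radians(phi);ex=np.array([np.cos(a),np.sin(a),0]);dx,dz=-.126,-.025
    tab=np.array(hook)+(dx*np.cos(f)+dz*np.sin(f))*ex+np.array([0,0,-dx*np.sin(f)+dz*np.cos(f)])
    R=ori(phi,a);return tab-back*R[:,2],R
def rows(T,save=True):
    p,R=load();out=[]
    for P,Q in T:
        r=np.round(np.r_[R.T@(P-p)/.6,Ro.from_matrix(R.T@Q).as_rotvec()/(np.pi/2)],4);out.append(r);print(",".join("%g"%(x+0) for x in r)+",")
    if save:np.savez("cmd.npz",p=p+R@r[:3]*.6,R=R@Ro.from_rotvec(r[3:]*np.pi/2).as_matrix())
E
python3 - <<'E'
from h import *
H=[.585,.3144,.1505];a=.0715
p,R=tcp(H,-5,a,.054);print(p,R)
rows([tcp(H,-5,a,.16)])
E
```

```text
[0.44355161 0.30426917 0.16535691] [[-0.07143909  0.93729167  0.34114627]
 [ 0.99744496  0.06713079  0.02443361]
 [ 0.          0.34202014 -0.93969262]]
-0.5157,-0.3716,0.0656,-0.1949,-0.1351,0.7694,
```

Call:
apply_moves --rows '[-0.5157,-0.3716,0.0656,-0.1949,-0.1351,0.7694,-0.5157,-0.3716,0.0656,-0.1949,-0.1351,0.7694,-0.5157,-0.3716,0.0656,-0.1949,-0.1351,0.7694,-0.5157,-0.3716,0.0656,-0.1949,-0.1351,0.7694,-0.5157,-0.3716,0.0656,-0.1949,-0.1351,0.7694,-0.5157,-0.3716,0.0656,-0.1949,-0.1351,0.7694,-0.5157,-0.3716,0.0656,-0.1949,-0.1351,0.7694,-0.5157,-0.3716,0.0656,-0.1949,-0.1351,0.7694,-0.5157,-0.3716,0.0656,-0.1949,-0.1351,0.7694,-0.5157,-0.3716,0.0656,-0.1949,-0.1351,0.7694,-0.5157,-0.3716,0.0656,-0.1949,-0.1351,0.7694,-0.5157,-0.3716,0.0656,-0.1949,-0.1351,0.7694,-0.5157,-0.3716,0.0656,-0.1949,-0.1351,0.7694,-0.5157,-0.3716,0.0656,-0.1949,-0.1351,0.7694]' --grip 1 --grip_force 40

```text
t: 1.5
tool_pos: [0.4076, 0.3022, 0.2647]
tool_rot: [1.962, 2.11, 0.375]
contact_force: [0.7, 0.1, 0.4]
opening: 0.0856
grip_force: 0.0
```

```bash
python3 - <<'E'
from h import *
state()
H=[.585,.3144,.1505];a=.0715
p,d=ctrl.get_image("side");cv2.imwrite("pics/s1.png",cv2.resize(p[190:370,190:430],None,fx=3.2,fy=3.2,interpolation=cv2.INTER_CUBIC))
rows([tcp(H,-5,a,.056)])
E
```

```text
Traceback (most recent call last):
  File "h.py", line 19, in state
    print("t",o["t"],"tcp",o["tool_pos"].round(4),"cmd",p.round(4),"angerr",np.degrees(Ro.from_matrix(R.T@Ro.from_rotvec(o["tool_rot"]).as_matrix()).as_rotvec()).round(2),"q",o["q"].round(2),"F",o["contact_force"].round(2),"T",o["wrist_torque"].round(2),o["opening"].round(4),o["grip_force"])
                                                                                                                                                                                                                                                              ^^^^^^^^^^^^^^^^^^
AttributeError: 'float' object has no attribute 'round'
```

```bash
sed -i 's/o\["opening"\].round(4)/o["opening"]/' h.py; python3 - <<'E'
from h import *
state()
H=[.585,.3144,.1505];a=.0715
p,d=ctrl.get_image("side");cv2.imwrite("pics/s1.png",cv2.resize(p[190:370,190:430],None,fx=3.2,fy=3.2,interpolation=cv2.INTER_CUBIC))
rows([tcp(H,-5,a,b) for b in(.143,.126,.109,.092,.075,.056)])
E
```

```text
t 1.5 tcp [0.4076 0.3022 0.2647] cmd [0.4074 0.3017 0.265 ] angerr [-0.05  0.11 -0.04] q [ 0.56 -0.35  2.06 -0.18  1.13  0.53] F [0.66 0.06 0.45] T [-0.06  0.2   0.03] 0.0856071575630883 0.0
0,0,0.0284,0,0,0,
0,0,0.0567,0,0,0,
0,0,0.085,0,0,0,
0,0,0.1134,0,0,0,
0,0,0.1417,0,0,0,
0,0,0.1734,0,0,0,
```

View pics/s1.png

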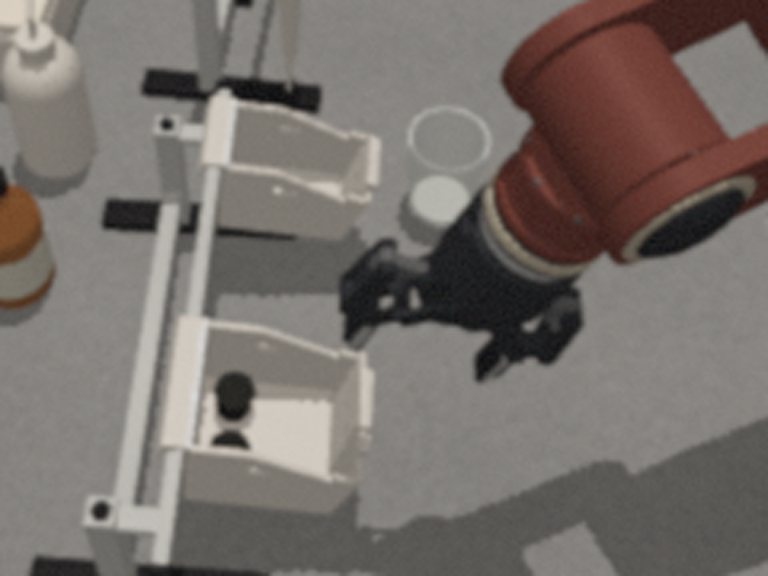

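The open gripper stands above the tab (tab at crop (365,400)), tilted as planned, with the fingers either side of the tab line. I'll descend.

Call:
apply_moves --rows '[0,0,0.0284,0,0,0,0,0,0.0567,0,0,0,0,0,0.085,0,0,0,0,0,0.1134,0,0,0,0,0,0.1417,0,0,0,0,0,0.1734,0,0,0,0,0,0.1734,0,0,0,0,0,0.1734,0,0,0]'

```text
t: 2.35
tool_pos: [0.4432, 0.3045, 0.1667]
tool_rot: [1.963, 2.109, 0.373]
contact_force: [0.1, -0.4, 0.5]
opening: 0.0852
grip_force: 0.0
```

```bash
python3 - <<'E'
from h import *
state()
p,d=ctrl.get_image("side");cv2.imwrite("pics/s2.png",cv2.resize(p[240:380,220:400],None,fx=4.2,fy=4.2,interpolation=cv2.INTER_CUBIC))
E
```

```text
t 2.35 tcp [0.4432 0.3045 0.1667] cmd [0.4429 0.3042 0.1672] angerr [-0.    0.07  0.01] q [ 0.52 -0.16  2.08 -0.19  0.91  0.54] F [ 0.14 -0.38  0.47] T [0.02 0.13 0.05] 0.0852132718886468 0.0
```

View pics/s2.png

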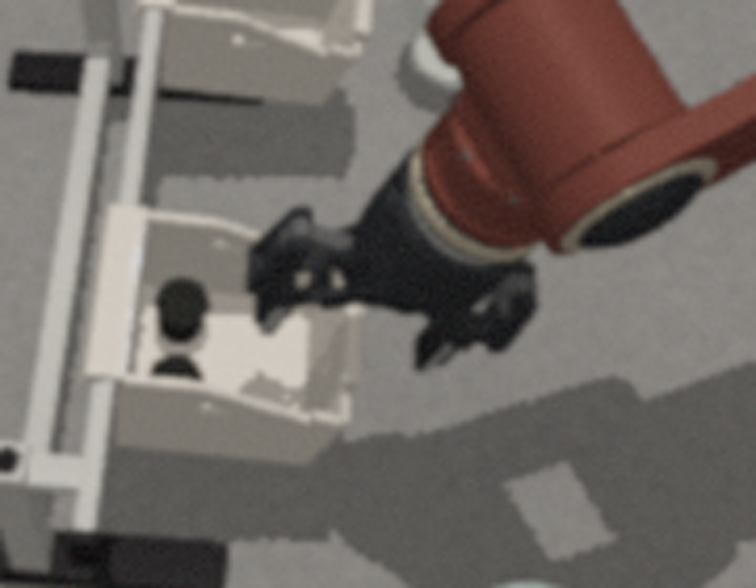

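The fingers straddle the tab: inner finger at crop (270,290) inside the bin, outer at (430,350). I'll close.

Call:
apply_moves --rows '[0,0,0,0,0,0,0,0,0,0,0,0,0,0,0,0,0,0,0,0,0,0,0,0,0,0,0,0,0,0,0,0,0,0,0,0,0,0,0,0,0,0,0,0,0,0,0,0,0,0,0,0,0,0,0,0,0,0,0,0]' --grip 0 --grip_force 50

```text
t: 3.4
tool_pos: [0.4429, 0.3045, 0.1665]
tool_rot: [1.963, 2.109, 0.373]
contact_force: [-5.7, -0.7, 2.0]
opening: 0.0094
grip_force: 51.6
```

```bash
python3 - <<'E'
from h import *
state()
H0=np.array([.585,.3144,.1505]);a=.0715
# swing about hook point: phi -5 -> 20, hook rises ~1 mm while swinging
b=.056
rows([tcp(H0+[0,0,.0005],ph,a,b) for ph in (-4,-2,0,2,4,6,8,10)])
E
```

```text
t 3.4 tcp [0.4429 0.3045 0.1665] cmd [0.4429 0.3042 0.1672] angerr [0.03 0.08 0.01] q [ 0.52 -0.16  2.08 -0.19  0.91  0.54] F [-5.7  -0.69  1.96] T [-0.03  0.62  0.15] 0.009424825186340502 51.64674997329712
0,0.0022,-0.0045,0.0111,0,0,
0,0.0062,-0.0119,0.0334,0,0,
0,0.0105,-0.019,0.0556,0,0,
0,0.015,-0.0261,0.0778,0,0,
0,0.0197,-0.0329,0.1,0,0,
0,0.0247,-0.0396,0.1223,0,0,
0,0.0299,-0.0461,0.1445,0,0,
0,0.0354,-0.0524,0.1667,0,0,
```

Call:
apply_moves --rows '[0,0.0022,-0.0045,0.0111,0,0,0,0.0062,-0.0119,0.0334,0,0,0,0.0105,-0.019,0.0556,0,0,0,0.015,-0.0261,0.0778,0,0,0,0.0197,-0.0329,0.1,0,0,0,0.0247,-0.0396,0.1223,0,0,0,0.0299,-0.0461,0.1445,0,0,0,0.0354,-0.0524,0.1667,0,0,0,0.0354,-0.0524,0.1667,0,0]'

```text
t: 4.3
tool_pos: [0.4538, 0.3051, 0.2045]
tool_rot: [2.1, 2.254, 0.103]
contact_force: [0.6, 0.3, -1.6]
opening: 0.0089
grip_force: 50.8
```

```bash
python3 - <<'E'
from h import *
state()
H0=np.array([.585,.3144,.1505]);a=.0715
b=.056
rows([tcp(H0+[0,0,.0005+.0002*(ph-10)],ph,a,b) for ph in (12,14,16,18,20)])
E
```

```text
t 4.3 tcp [0.4538 0.3051 0.2045] cmd [0.4521 0.3049 0.204 ] angerr [-0.12  0.12  0.07] q [ 0.47 -0.09  1.93 -0.03  1.22  0.41] F [ 0.6   0.34 -1.6 ] T [0.03 0.14 0.04] 0.008915813239979755 50.77263951301575
0,0.0039,-0.0081,0.0222,0,0,
0,0.0081,-0.016,0.0444,0,0,
0,0.0125,-0.0238,0.0667,0,0,
0,0.0172,-0.0314,0.0889,0,0,
0,0.0221,-0.0388,0.1111,0,0,
```

Call:
apply_moves --rows '[0,0.0039,-0.0081,0.0222,0,0,0,0.0081,-0.016,0.0444,0,0,0,0.0125,-0.0238,0.0667,0,0,0,0.0172,-0.0314,0.0889,0,0,0,0.0221,-0.0388,0.1111,0,0,0,0.0221,-0.0388,0.1111,0,0,0,0.0221,-0.0388,0.1111,0,0]'

```text
t: 5.0
tool_pos: [0.4639, 0.3056, 0.2275]
tool_rot: [-2.1, -2.255, 0.095]
contact_force: [3.3, -0.9, -1.0]
opening: 0.0094
grip_force: 50.8
```

```bash
python3 - <<'E'
from h import *
state()
H0=np.array([.585,.3144,.1505]);a=.0715
b=.056
p,d=ctrl.get_image("side");cv2.imwrite("pics/s3.png",cv2.resize(p[240:380,220:400],None,fx=4.2,fy=4.2,interpolation=cv2.INTER_CUBIC))
rows([tcp(H0+[0,0,.002+h],20,a,b) for h in (.004,.008,.013,.018,.023,.028)])
E
```

```text
t 5.0 tcp [0.4639 0.3056 0.2275] cmd [0.4632 0.3057 0.2284] angerr [-0.14  0.06  0.01] q [ 0.44 -0.02  1.81  0.03  1.42  0.36] F [ 3.31 -0.92 -1.03] T [-0.12 -0.51  0.13] 0.009366230726597903 50.817943811416626
0,-0.0005,-0.0058,0,0,0,
0,-0.001,-0.0125,0,0,0,
0,-0.0018,-0.0208,0,0,0,
0,-0.0025,-0.0291,0,0,0,
0,-0.0032,-0.0374,0,0,0,
0,-0.004,-0.0457,0,0,0,
```

View pics/s3.png

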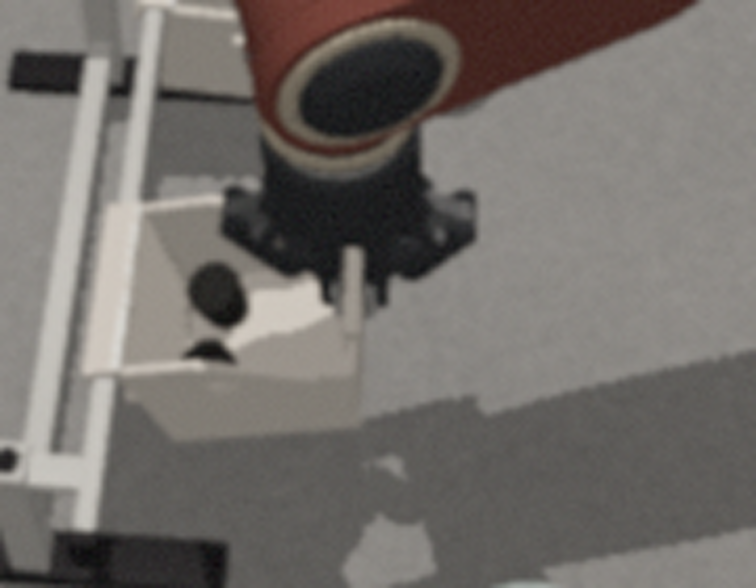

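The bin is swung up with stoppers inside and the hook still on the rail. A light +x pull suggests shifting about 1 mm away from the robot while lifting.

Call:
apply_moves --rows '[0,0.001,-0.0058,0,0,0,0,0.0005,-0.0125,0,0,0,0,-0.0003,-0.0208,0,0,0,0,-0.001,-0.0291,0,0,0,0,-0.0017,-0.0374,0,0,0,0,-0.0025,-0.0457,0,0,0,0,-0.0025,-0.0457,0,0,0]'

```text
t: 5.75
tool_pos: [0.4648, 0.3061, 0.2567]
tool_rot: [-2.099, -2.255, 0.093]
contact_force: [0.5, -0.3, -1.2]
opening: 0.0089
grip_force: 50.8
```

```bash
python3 - <<'E'
from h import *
p,R=load();np.savez("cmd.npz",p=p+R[:,1]*.0015*.6,R=R)
state()
p,d=ctrl.get_image("side");P=cloud("side",d)
# bin colour mask near the hook: print web height
Q=P.reshape(-1,3);s=(Q[:,0]>.565)&(Q[:,0]<.625)&(Q[:,1]>.26)&(Q[:,1]<.37)&(Q[:,2]>.12)&(Q[:,2]<.25);Q=Q[s]
k=Q[Q[:,2]>.165];print(len(k),k.mean(0) if len(k) else 0,k[:,2].max() if len(k) else 0, [k[:,1].min(),k[:,1].max()] if len(k) else 0)
E
```

```text
t 5.75 tcp [0.4648 0.3061 0.2567] cmd [0.4641 0.3057 0.2558] angerr [-0.14  0.14 -0.02] q [ 0.44 -0.04  1.79  0.03  1.47  0.36] F [ 0.46 -0.3  -1.23] T [0.01 0.01 0.01] 0.008949894456895771 50.75278401374817
608 [0.58294684 0.31679573 0.18189009] 0.19156536159567747 [np.float64(0.2635413444280776), np.float64(0.3666459622048809)]
```

Free of the rail: the web is at z≈.185, and the bin's y centre is as modelled. Next come the transit rows.

```bash
cat >> h.py <<'E'
def path(A,B,n,b=.056):
    # A,B: (hook,phi,a); cosine-smooth
    out=[]
    for i in range(1,n+1):
        s=(1-np.cos(np.pi*i/n))/2
        out.append(tcp(np.array(A[0])*(1-s)+np.array(B[0])*s,A[1]*(1-s)+B[1]*s,A[2]*(1-s)+B[2]*s,b))
    return out
E
python3 - <<'E'
from h import *
A=([.5859,.3144,.1805],20,.0715);B=([.5,.309,.26],20,.0715);C=([.5,-.245,.26],20,.003)
rows(path(A,B,9));print();rows(path(B,C,20))
E
```

```text
-0.0001,-0.0046,-0.0037,0,0,0,
0.0001,-0.018,-0.0141,0,0,0,
0.0002,-0.0386,-0.03,0,0,0,
0.0004,-0.0638,-0.0495,0,0,0,
0.0006,-0.0906,-0.0702,0,0,0,
0.0009,-0.1158,-0.0897,0,0,0,
0.001,-0.1363,-0.1056,0,0,0,
0.0011,-0.1497,-0.116,0,0,0,
0.0012,-0.1544,-0.1196,0,0,0,

-0.0056,-0.0004,0,0,0,0.0003,
-0.0222,-0.0016,0.0001,0,0.0001,0.0011,
-0.0495,-0.0036,0.0003,0,0.0002,0.0024,
-0.0866,-0.0063,0.0005,0,0.0004,0.0042,
-0.1329,-0.0096,0.0008,0,0.0006,0.0064,
-0.187,-0.0135,0.0012,0,0.0008,0.009,
-0.2477,-0.0179,0.0016,0,0.0011,0.0119,
-0.3134,-0.0227,0.002,0,0.0013,0.015,
-0.3826,-0.0277,0.0024,0,0.0016,0.0184,
-0.4536,-0.0328,0.0029,0,0.0019,0.0218,
-0.5245,-0.0379,0.0033,0,0.0022,0.0252,
-0.5937,-0.0428,0.0037,0,0.0025,0.0285,
-0.6594,-0.0476,0.0042,0,0.0028,0.0316,
-0.7201,-0.0519,0.0045,0,0.003,0.0345,
-0.7742,-0.0558,0.0049,0,0.0033,0.0371,
-0.8205,-0.0591,0.0052,0,0.0035,0.0393,
-0.8576,-0.0618,0.0054,0,0.0036,0.0411,
-0.8849,-0.0637,0.0056,0,0.0037,0.0424,
-0.9015,-0.0649,0.0057,0,0.0038,0.0432,
-0.9071,-0.0653,0.0057,0,0.0038,0.0435,
```

Call:
apply_moves --rows '[0,-0.0046,-0.0037,0,0,0,0.0001,-0.018,-0.0141,0,0,0,0.0002,-0.0386,-0.03,0,0,0,0.0004,-0.0638,-0.0495,0,0,0,0.0006,-0.0906,-0.0702,0,0,0,0.0009,-0.1158,-0.0897,0,0,0,0.001,-0.1363,-0.1056,0,0,0,0.0011,-0.1497,-0.116,0,0,0,0.0012,-0.1544,-0.1196,0,0,0]'

```text
t: 6.7
tool_pos: [0.378, 0.3004, 0.3361]
tool_rot: [-2.098, -2.256, 0.093]
contact_force: [0.0, -0.3, -1.6]
opening: 0.0089
grip_force: 50.8
```

Call:
apply_moves --rows '[-0.0056,-0.0004,0,0,0,0.0003,-0.0222,-0.0016,0.0001,0,0.0001,0.0011,-0.0495,-0.0036,0.0003,0,0.0002,0.0024,-0.0866,-0.0063,0.0005,0,0.0004,0.0042,-0.1329,-0.0096,0.0008,0,0.0006,0.0064,-0.187,-0.0135,0.0012,0,0.0008,0.009,-0.2477,-0.0179,0.0016,0,0.0011,0.0119,-0.3134,-0.0227,0.002,0,0.0013,0.015,-0.3826,-0.0277,0.0024,0,0.0016,0.0184,-0.4536,-0.0328,0.0029,0,0.0019,0.0218,-0.5245,-0.0379,0.0033,0,0.0022,0.0252,-0.5937,-0.0428,0.0037,0,0.0025,0.0285,-0.6594,-0.0476,0.0042,0,0.0028,0.0316,-0.7201,-0.0519,0.0045,0,0.003,0.0345,-0.7742,-0.0558,0.0049,0,0.0033,0.0371,-0.8205,-0.0591,0.0052,0,0.0035,0.0393,-0.8576,-0.0618,0.0054,0,0.0036,0.0411,-0.8849,-0.0637,0.0056,0,0.0037,0.0424,-0.9015,-0.0649,0.0057,0,0.0038,0.0432,-0.9071,-0.0653,0.0057,0,0.0038,0.0435]'

```text
t: 8.7
tool_pos: [0.3781, -0.2461, 0.3336]
tool_rot: [-2.173, -2.178, 0.093]
contact_force: [0.9, 0.4, -2.3]
opening: 0.0092
grip_force: 50.7
```

```bash
python3 - <<'E'
from h import *
state()
C=([.5,-.245,.26],20,.003);D=([.602,-.245,.245],20,.003)
rows(path(C,D,10))
p,d=ctrl.get_image("side");cv2.imwrite("pics/s4.png",cv2.resize(p[80:250,220:400],None,fx=3.5,fy=3.5,interpolation=cv2.INTER_CUBIC))
E
```

```text
t 8.7 tcp [ 0.3781 -0.2461  0.3336] cmd [ 0.3779 -0.2454  0.3354] angerr [0.   0.14 0.05] q [-0.72 -0.36  1.93 -0.06  1.63 -0.72] F [ 0.91  0.38 -2.26] T [-0.    0.03  0.06] 0.009199045659668715 50.745967626571655
0,0.0042,0.0003,0,0,0,
0,0.0164,0.001,0,0,0,
-0.0001,0.0354,0.0021,0,0,0,
-0.0002,0.0593,0.0035,0,0,0,
-0.0002,0.0858,0.0051,0,0,0,
-0.0003,0.1123,0.0066,0,0,0,
-0.0004,0.1362,0.008,0,0,0,
-0.0004,0.1552,0.0091,0,0,0,
-0.0005,0.1673,0.0099,0,0,0,
-0.0005,0.1715,0.0101,0,0,0,
```

View pics/s4.png

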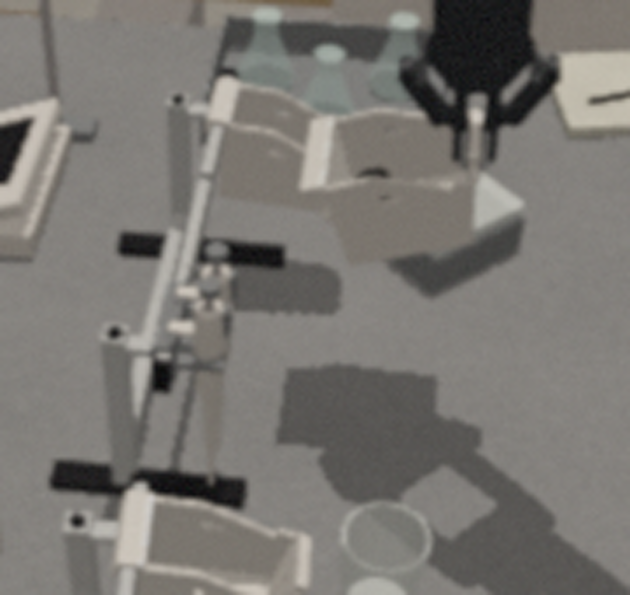

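The bin is in front of the high rail, between the pipettes and the narrow bin. Next it goes over the rail.

Call:
apply_moves --rows '[0,0.0042,0.0003,0,0,0,0,0.0164,0.001,0,0,0,-0.0001,0.0354,0.0021,0,0,0,-0.0002,0.0593,0.0035,0,0,0,-0.0002,0.0858,0.0051,0,0,0,-0.0003,0.1123,0.0066,0,0,0,-0.0004,0.1362,0.008,0,0,0,-0.0004,0.1552,0.0091,0,0,0,-0.0005,0.1673,0.0099,0,0,0,-0.0005,0.1715,0.0101,0,0,0,-0.0005,0.1715,0.0101,0,0,0,-0.0005,0.1715,0.0101,0,0,0]'

```text
t: 9.95
tool_pos: [0.4801, -0.2454, 0.3192]
tool_rot: [-2.173, -2.18, 0.093]
contact_force: [-0.6, 0.2, -1.1]
opening: 0.0094
grip_force: 50.8
```

```bash
python3 - <<'E'
from h import *
state()
for n in("top","side"):
    p,d=ctrl.get_image(n);P=cloud(n,d);Q=P.reshape(-1,3)
    k=Q[(Q[:,0]>.57)&(Q[:,0]<.64)&(abs(Q[:,1]+.245)<.045)&(Q[:,2]>.225)&(Q[:,2]<.275)]
    print(n,len(k),k.min(0).round(4),k.max(0).round(4),np.median(k,0).round(4))
D=([.602,-.245,.245],20,.003)
rows([tcp([.602,-.245,z],20,.003,.056) for z in(.239,.233,.227,.221,.216,.213,.211)])
E
```

```text
t 9.95 tcp [ 0.4801 -0.2454  0.3192] cmd [ 0.4799 -0.2454  0.3204] angerr [-0.04  0.09  0.  ] q [-0.59 -0.12  1.76 -0.05  1.58 -0.59] F [-0.56  0.17 -1.07] T [-0.04  0.03 -0.04] 0.009433020091205484 50.76445698738098
top 134 [ 0.5826 -0.2887  0.2255] [ 0.6136 -0.2006  0.2557] [ 0.5973 -0.2223  0.2466]
side 192 [ 0.572  -0.2899  0.225 ] [ 0.6144 -0.2007  0.2538] [ 0.5966 -0.2495  0.2452]
0,0.0009,0.01,0,0,0,
0,0.0018,0.0199,0,0,0,
0,0.0026,0.0299,0,0,0,
0,0.0035,0.0399,0,0,0,
0,0.0042,0.0482,0,0,0,
0,0.0047,0.0531,0,0,0,
0,0.005,0.0565,0,0,0,
```

Call:
apply_moves --rows '[0,0.0009,0.01,0,0,0,0,0.0018,0.0199,0,0,0,0,0.0026,0.0299,0,0,0,0,0.0035,0.0399,0,0,0,0,0.0042,0.0482,0,0,0,0,0.0047,0.0531,0,0,0,0,0.005,0.0565,0,0,0,0,0.005,0.0565,0,0,0]'

```text
t: 10.85
tool_pos: [0.4807, -0.2453, 0.2849]
tool_rot: [-2.174, -2.18, 0.092]
contact_force: [3.2, 0.3, -1.6]
opening: 0.0087
grip_force: 50.7
```

```bash
python3 - <<'E'
from h import *
state()
rows([tcp([.602,-.245,z],20,.003,.056) for z in(.210,.209,.208,.207,.206,.2055)])
E
```

```text
t 10.85 tcp [ 0.4807 -0.2453  0.2849] cmd [ 0.4799 -0.2454  0.2864] angerr [-0.1   0.1  -0.01] q [-0.59 -0.1   1.8  -0.05  1.52 -0.59] F [ 3.16  0.26 -1.63] T [ 0.01 -0.44 -0.05] 0.00869426664954613 50.71391701698303
0,0.0001,0.0016,0,0,0,
0,0.0003,0.0033,0,0,0,
0,0.0004,0.0049,0,0,0,
0,0.0005,0.0066,0,0,0,
0,0.0007,0.0083,0,0,0,
0,0.0008,0.0091,0,0,0,
```

Call:
apply_moves --rows '[0,0.0018,0,0,0,0,0,0.0019,0.0016,0,0,0,0,0.0021,0.0033,0,0,0,0,0.0022,0.0049,0,0,0,0,0.0023,0.0066,0,0,0,0,0.0023,0.0066,0,0,0]'

```text
t: 11.45
tool_pos: [0.4815, -0.2455, 0.2817]
tool_rot: [-2.174, -2.18, 0.092]
contact_force: [-1.5, 0.9, 2.7]
opening: 0.0095
grip_force: 51.4
```

```bash
python3 - <<'E'
from h import *
c=tcp([.602,-.245,.211],20,.003,.056);R=c[1];p=c[0]+R@np.array([0,.0023,.0066])*.6
np.savez("cmd.npz",p=p,R=R)
state()
E
```

```text
t 11.45 tcp [ 0.4815 -0.2455  0.2817] cmd [ 0.481  -0.2454  0.2823] angerr [-0.08  0.06  0.  ] q [-0.59 -0.1   1.8  -0.05  1.51 -0.59] F [-1.46  0.91  2.67] T [ 0.08 -0.    0.05] 0.009540881895391902 51.398491859436035
```

Contact: the nib is riding on the rail top (Fz up about 4 N, TCP z .2817). I'll slide toward −y.

Call:
apply_moves --rows '[-0.002,0,0.0008,0,0,0,-0.005,0,0.0008,0,0,0,-0.008,0,0.0008,0,0,0,-0.011,0,0.0008,0,0,0,-0.014,0,0.0008,0,0,0,-0.017,0,0.0008,0,0,0,-0.02,0,0.0008,0,0,0]'

```text
t: 12.15
tool_pos: [0.4816, -0.2574, 0.2808]
tool_rot: [-2.173, -2.18, 0.092]
contact_force: [1.3, 3.8, 4.6]
opening: 0.0094
grip_force: 52.9
```

Call:
apply_moves --rows '[-0.0025,0,0,0,0,0,-0.005,0,0,0,0,0,-0.0075,0,0,0,0,0]'

```text
t: 12.45
tool_pos: [0.4815, -0.2619, 0.2806]
tool_rot: [-2.173, -2.18, 0.092]
contact_force: [-0.1, 4.5, 4.4]
opening: 0.0094
grip_force: 53.5
```

Call:
apply_moves --rows '[-0.0025,0,0,0,0,0,-0.005,0,0,0,0,0,-0.0075,0,0,0,0,0]'

```text
t: 12.75
tool_pos: [0.4814, -0.2664, 0.2806]
tool_rot: [-2.173, -2.18, 0.092]
contact_force: [-0.9, 3.9, 5.0]
opening: 0.0094
grip_force: 53.7
```

Call:
apply_moves --rows '[-0.0025,0,0,0,0,0,-0.005,0,0,0,0,0,-0.0075,0,0,0,0,0]'

```text
t: 13.05
tool_pos: [0.4814, -0.2709, 0.2805]
tool_rot: [-2.173, -2.18, 0.092]
contact_force: [-0.0, 3.3, 5.3]
opening: 0.0093
grip_force: 53.5
```

Call:
apply_moves --rows '[-0.0025,0,0,0,0,0,-0.005,0,0,0,0,0,-0.0075,0,0,0,0,0]'

```text
t: 13.35
tool_pos: [0.4814, -0.2755, 0.2804]
tool_rot: [-2.173, -2.18, 0.093]
contact_force: [0.2, 3.5, 4.1]
opening: 0.0088
grip_force: 52.4
```

Call:
apply_moves --rows '[-0.0025,0,0,0,0,0,-0.005,0,0,0,0,0]'

```text
t: 13.55
tool_pos: [0.481, -0.2784, 0.2789]
tool_rot: [-2.173, -2.178, 0.094]
contact_force: [3.2, 1.8, -1.4]
opening: 0.0091
grip_force: 50.9
```

Call:
apply_moves --rows '[-0.0025,0,0,0,0,0,-0.005,0,0,0,0,0]'

```text
t: 13.75
tool_pos: [0.4811, -0.2813, 0.2793]
tool_rot: [-2.172, -2.178, 0.094]
contact_force: [3.1, 0.5, -2.9]
opening: 0.0095
grip_force: 50.8
```

Call:
apply_moves --rows '[-0.0025,0,0,0,0,0,-0.005,0,0,0,0,0]'

```text
t: 13.95
tool_pos: [0.4814, -0.2836, 0.2796]
tool_rot: [-2.17, -2.179, 0.09]
contact_force: [4.8, 5.4, -3.8]
opening: 0.0089
grip_force: 50.9
```

It dropped in at y ≈ −.278, and the far notch wall was felt at about −.2835. I'll back up 3 mm to the middle and lower.

Call:
apply_moves --rows '[0.003,0.0008,0,0,0,0,0.006,0.0015,0,0,0,0,0.006,0.0015,0.0017,0,0,0,0.006,0.0015,0.0033,0,0,0,0.006,0.0015,0.005,0,0,0,0.006,0.0015,0.005,0,0,0]'

```text
t: 14.55
tool_pos: [0.4819, -0.2808, 0.2772]
tool_rot: [-2.173, -2.179, 0.093]
contact_force: [-0.4, -1.0, -1.6]
opening: 0.0091
grip_force: 50.8
```

```bash
python3 - <<'E'
from h import *
p,R=load();p=p+R@np.array([-.065+.006,.0015,.0008+.005])*.6;np.savez("cmd.npz",p=p,R=R)
state()
E
```

```text
t 14.55 tcp [ 0.4819 -0.2808  0.2772] cmd [ 0.4817 -0.2808  0.2788] angerr [-0.02  0.09  0.01] q [-0.64 -0.05  1.76 -0.05  1.5  -0.64] F [-0.39 -1.01 -1.6 ] T [-0.05  0.04  0.02] 0.009141861647798597 50.823989510536194
```

Call:
apply_moves --rows '[0,0,0.0012,0,0,0,0,0,0.0025,0,0,0,0,0,0.0037,0,0,0,0,0,0.005,0,0,0,0,0,0.005,0,0,0]'

```text
t: 15.05
tool_pos: [0.4823, -0.2809, 0.2753]
tool_rot: [-2.175, -2.181, 0.092]
contact_force: [-0.5, -0.6, 3.3]
opening: 0.0089
grip_force: 51.5
```

```bash
python3 - <<'E'
from h import *
p,R=load();p=p+R@np.array([0,0,.005])*.6;np.savez("cmd.npz",p=p,R=R)
state()
# model hook for current cmd
c=tcp([0,0,0],20,.003,.056)[0];print("hook",p-c)
E
```

```text
t 15.05 tcp [ 0.4823 -0.2809  0.2753] cmd [ 0.4814 -0.2808  0.2758] angerr [-0.15  0.04 -0.  ] q [-0.64 -0.05  1.76 -0.05  1.49 -0.64] F [-0.47 -0.59  3.27] T [ 0.01 -0.36  0.09] 0.00894946727527888 51.51420772075653
hook [ 0.60346761 -0.28039576  0.20040101]
```

The web is seated on the rail top. Next, swing the front down about the rail.

```bash
python3 - <<'E'
from h import *
rows([tcp([.6035-.0015*(20-ph)/25,-.2804,.2006],ph,.003,.056) for ph in(18,16,14,12,10,8)])
print()
rows([tcp([.6035-.0015*(20-ph)/25,-.2804,.2006],ph,.003,.056) for ph in(6,4,2,0,-1.5,-3)])
E
```

```text
0,-0.0038,0.0072,-0.0222,0,0,
0,-0.0073,0.0149,-0.0444,0,0,
0,-0.0106,0.0226,-0.0667,0,0,
0,-0.0136,0.0305,-0.0889,0,0,
0,-0.0164,0.0385,-0.1111,0,0,
0,-0.0188,0.0465,-0.1333,0,0,

0,-0.0039,0.0075,-0.0223,0,0,
0,-0.0074,0.0151,-0.0445,0,0,
0,-0.0107,0.0229,-0.0667,0,0,
0,-0.0137,0.0307,-0.0889,0,0,
0,-0.0158,0.0366,-0.1056,0,0,
0,-0.0177,0.0426,-0.1223,0,0,
```

Call:
apply_moves --rows '[0,-0.0038,0.0072,-0.0222,0,0,0,-0.0073,0.0149,-0.0444,0,0,0,-0.0106,0.0226,-0.0667,0,0,0,-0.0136,0.0305,-0.0889,0,0,0,-0.0164,0.0385,-0.1111,0,0,0,-0.0188,0.0465,-0.1333,0,0,0,-0.0188,0.0465,-0.1333,0,0]'

```text
t: 15.75
tool_pos: [0.4682, -0.2808, 0.2477]
tool_rot: [2.155, 2.16, 0.136]
contact_force: [1.0, 0.1, 2.0]
opening: 0.0092
grip_force: 51.4
```

Forces are gentle, so I'll continue.

Call:
apply_moves --rows '[0,-0.0039,0.0075,-0.0223,0,0,0,-0.0074,0.0151,-0.0445,0,0,0,-0.0107,0.0229,-0.0667,0,0,0,-0.0137,0.0307,-0.0889,0,0,0,-0.0158,0.0366,-0.1056,0,0,0,-0.0177,0.0426,-0.1223,0,0,0,-0.0177,0.0426,-0.1223,0,0]'

```text
t: 16.45
tool_pos: [0.4607, -0.2807, 0.2209]
tool_rot: [2.05, 2.054, 0.329]
contact_force: [2.0, 0.2, 2.0]
opening: 0.0092
grip_force: 51.3
```

```bash
python3 - <<'E'
from h import *
state()
p,d=ctrl.get_image("side");cv2.imwrite("pics/s5.png",cv2.resize(p[80:220,220:380],None,fx=4,fy=4,interpolation=cv2.INTER_CUBIC))
rows([tcp([.602,-.2804,.2004],ph,.003,.056) for ph in(-4,-5)])
E
```

```text
t 16.45 tcp [ 0.4607 -0.2807  0.2209] cmd [ 0.4603 -0.2808  0.2223] angerr [-0.09  0.09  0.06] q [-0.77 -0.21  2.02  0.25  1.12 -0.86] F [2.03 0.19 2.02] T [-0.03 -0.31  0.05] 0.009206479203619623 51.319613456726074
0,-0.0022,0.004,-0.0111,0,0,
0,-0.0039,0.0078,-0.0222,0,0,
```

View pics/s5.png

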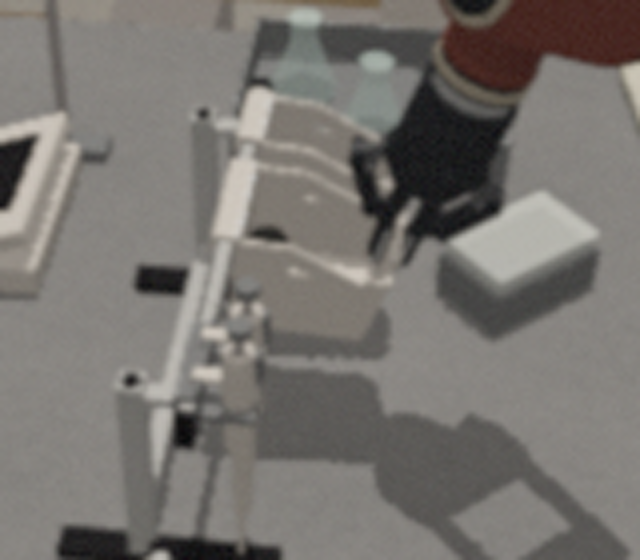

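The bin hangs level beside the narrow bin. I'll do the last 2° of droop, then release.

Call:
apply_moves --rows '[0,-0.0022,0.004,-0.0111,0,0,0,-0.0039,0.0078,-0.0222,0,0,0,-0.0039,0.0078,-0.0222,0,0,0,-0.0039,0.0078,-0.0222,0,0]'

```text
t: 16.9
tool_pos: [0.4597, -0.2808, 0.216]
tool_rot: [2.029, 2.035, 0.361]
contact_force: [-4.1, 0.9, 4.0]
opening: 0.0094
grip_force: 51.9
```

Call:
apply_moves --rows '[0,0,0,0,0,0,0,0,0,0,0,0,0,0,0,0,0,0,0,0,0,0,0,0,0,0,0,0,0,0,0,0,0,0,0,0,0,0,0,0,0,0,0,0,0,0,0,0]' --grip 0.6

```text
t: 17.7
tool_pos: [0.46, -0.2807, 0.2157]
tool_rot: [2.029, 2.035, 0.361]
contact_force: [-0.1, -0.2, 0.2]
opening: 0.0513
grip_force: 0.0
```

```bash
python3 - <<'E'
from h import *
state()
p,d=ctrl.get_image("top");P=cloud("top",d)
rows([tcp([.602,-.2804,.2004],-5,.003,.056+b) for b in(.01,.025,.045,.07,.095,.12)])
E
```

```text
t 17.7 tcp [ 0.46   -0.2807  0.2157] cmd [ 0.4595 -0.2808  0.2171] angerr [-0.04  0.09  0.03] q [-0.78 -0.22  2.04  0.28  1.08 -0.89] F [-0.14 -0.18  0.2 ] T [-0.02  0.22  0.01] 0.05130187761302057 0.0
0,0,-0.0167,0,0,0,
0,0,-0.0417,0,0,0,
0,0,-0.075,0,0,0,
0,0,-0.1167,0,0,0,
0,0,-0.1583,0,0,0,
0,0,-0.2,0,0,0,
```

Call:
apply_moves --rows '[0,0,-0.0167,0,0,0,0,0,-0.0417,0,0,0,0,0,-0.075,0,0,0,0,0,-0.1167,0,0,0,0,0,-0.1583,0,0,0,0,0,-0.2,0,0,0,0,0,-0.2,0,0,0,0,0,-0.2,0,0,0]'

```text
t: 18.55
tool_pos: [0.4188, -0.2811, 0.3293]
tool_rot: [2.028, 2.033, 0.361]
contact_force: [-0.3, 0.9, 0.0]
opening: 0.0515
grip_force: 0.0
```

```bash
python3 - <<'E'
from h import *
state()
p,d=ctrl.get_image("side");t,dt=ctrl.get_image("top")
cv2.imwrite("pics/s6.png",np.vstack([cv2.resize(p[85:225,225:385],(640,560),interpolation=cv2.INTER_CUBIC)]))
S=cloud("side",d);T=cloud("top",dt)
for nm,P in(("side",S),("top",T)):
    Q=P.reshape(-1,3)
    def box(x0,x1,y0,y1,z0,z1):
        k=Q[(Q[:,0]>x0)&(Q[:,0]<x1)&(Q[:,1]>y0)&(Q[:,1]<y1)&(Q[:,2]>z0)&(Q[:,2]<z1)];return (len(k),k.mean(0).round(4)) if len(k) else 0
    print(nm,"web wide",box(.59,.615,-.32,-.24,.19,.225),"web narrowb",box(.59,.615,-.43,-.375,.19,.225),"tab",box(.455,.485,-.315,-.245,.165,.2))
    print("low-a web",box(.58,.62,.07,.13,.145,.17))
print([pix("top",(.58,-.28,.2))])
E
```

```text
t 18.55 tcp [ 0.4188 -0.2811  0.3293] cmd [ 0.4185 -0.281   0.3299] angerr [-0.11  0.01  0.02] q [-0.85 -0.4   1.99  0.27  1.32 -0.89] F [-0.28  0.87  0.03] T [0.01 0.14 0.01] 0.05152001612569684 0.0
side web wide (111, array([ 0.6023, -0.2794,  0.2036])) web narrowb (64, array([ 0.602 , -0.4036,  0.2023])) tab (60, array([ 0.4767, -0.2733,  0.1748]))
low-a web (161, array([0.6015, 0.1029, 0.1533]))
top web wide (148, array([ 0.6014, -0.2793,  0.2052])) web narrowb (112, array([ 0.6017, -0.4026,  0.2045])) tab (52, array([ 0.4762, -0.2692,  0.1764]))
low-a web (109, array([0.6005, 0.0996, 0.1543]))
[array([367.36100771, 197.14886503])]
```

View pics/s6.png

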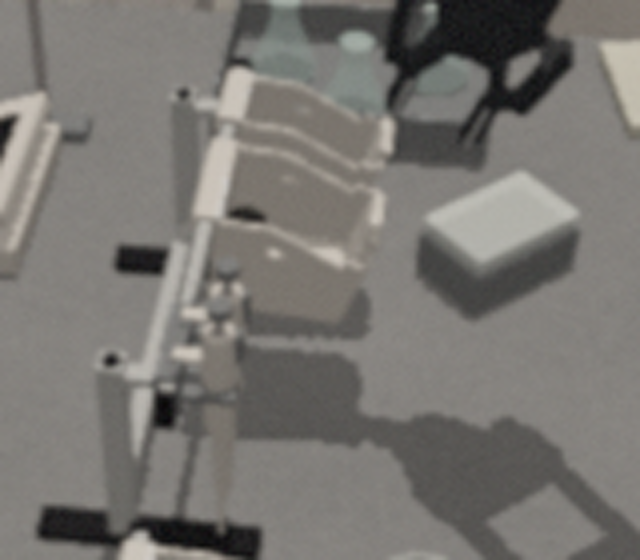

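Web height matches the neighbouring seated bin (within about 1 mm; riding would be +6 mm), its slope is parallel to that bin's, and the gripper is clear. I'll hand in.

```bash
python3 -c "
from station import ctrl
print(ctrl.finish_job())"
```

```text
the job is handed in; nothing more can be done
None
```

The wide bin now hangs on the higher rail with its nib in the notch, hook down on the rail and foot tucked under it. At least one stopper shows in the last picture and I did not check the second. The job is handed in; no verdict came back.

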